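Slide the sawn flat bar out of the mitre box and set it against the stop in the drill vice

TASK

The sawn aluminium flat bar lies on the floor of the wooden mitre box with no finger room beside it; aluminium marks easily. Press on it only lightly and slide it along the floor until its end sticks well out over the open end of the box, then pinch it there, lift it out, and lay it flat on the parallels between the jaws of the drill vice, pushed gently up against the work stop. Let go of it there, do not drop or ram it, and leave everything else where it is.

Things in the scene. Friction and masses are not known exactly. Their poses are not given: they have to be found in the camera images.
- bar_center (a point): centre (half-way up) of the loose flat bar, soft aluminium (hard pressing or knocks mark it), 160 mm long (x), 50 wide (y), 5 thick (z), about 0.11 kg. Starts flat on the mitre box floor, parallel to it, near end 28 to 38 mm in from mitre_mouth, far end 2 to 12 mm from the length stop. Dry friction (varies): a fingertip pressing with some 10 N drags it along; with much less it slips
- mitre_mouth (a point): on the mitre box: middle of the floor's upper edge at the open end (nearer the robot); x points into the trough, y across, z up. Floor 38 mm above the bench, 60 mm wide, 250 long, between walls 13 mm thick, 30 mm above the floor. All ends flush here; before it is free air down to the bench. At x = 200 mm a wooden length stop 22 mm high fills the trough
- vice_seat (a point): on the machine vice: face of its work stop (rigid 14 mm pin), half-way between the jaws, level with the top of the parallels, 58 mm above the bench; x points along the jaws to the stop, y across, z up. Jaws 56 mm apart, 110 mm long (x = -111 to -1 mm), tops 14 mm higher than this point. Seated bar: centre at x = -80, y = 0, z = +2.5 mm, near end 49 mm out before the jaws
- mitre_box: the beech mitre box, fixed; origin on the bench under mid-trough, axes as mitre_mouth (which is at x = -125, z = 38 mm). Under it a 20 mm thick board, as long as the box, reaches from y = -48 to +117 mm; a pencil and an elbow lie on it
- drill_vice: the cast-iron machine vice, fixed; origin on the bench under mid-jaws, axes as vice_seat (which is at x = 56, z = 58 mm). Screw handle reaches to y = +140 mm, fixed jaw to y = -70; 72 mm high. Two steel parallels 110 mm long between the jaws carry the bar. Before the jaws (-x, nearer the robot) only 12 mm high lugs stand: finger room beside and 40 mm below the bar's end
- flat_bar: the same flat bar; origin at the centre of its underside
- pencil: flat carpenter's pencil 165 mm long on the board beside the mitre box; leave it
- elbow: brass elbow fitting 45 mm high on the board beside the mitre box; leave it
- tape_roll: roll of tape 72 mm across, 19 mm high, on the bench between mitre box and vice; leave it
- try_square: try square, 16 mm high, its 150 mm blade towards the robot, on the bench between mitre box and vice, nearer the robot; leave it
- paste_jar: jar 75 mm high at the back of the bench; leave it
Not all that is in view belongs to the job. Of the things that look like the flat_bar, the middle-sized one is meant.

How it is judged:
By the outcome, as a careful person would: the job done as asked, in the order asked, and still so for the second after the job is handed in, with the robot touching nothing.
It also fails if it takes over 72 s, if anything falls off the work surface, if the arm or the gripper's body presses on something with over 40 N, if the wrist force passes 120 N, or if a joint passes its speed limit or range.

ROBOT

A 6-joint arm with a two-finger parallel gripper is mounted at the origin on the work surface. World frame = base frame: x ahead of the robot, y to its left, z up, the work surface at z = 0. Lengths are in m, angles in rad, forces in N, time in s.
With the tool pointing down it reaches from about 0.35 to 0.725 m from the base axis. Payload 4.3 kg.
Tool frame: the origin (TCP) lies midway between the tips of the shut fingers; the grasp point (between the pads) lies 19 mm behind it; z points along the fingers, y is the line along which they close (so a half turn about z gives the same grasp; the last joint's range is limited). The gripper opens to 85 mm and grips with 20 to 120 N. Pads are 22 mm wide; open, the fingers measure 114 mm over their backs; the gripper's body (76 mm by 85 mm) begins 54 mm behind the grasp point. The pads swing forward as they close: fully open they stand 13 mm farther back than shut.
Start: joints at [1.019, 0.377, 0.081, 1.274, 0, 1.46], TCP at [0.246, 0.52, 0.231] pointing down, gripper open.
Joint ranges: [-2.72, 2.72], [-0.84, 1.66], [-1.02, 1.22], [-1.77, 2.12], [-1.37, 1.28], [-3.14, 3.14]. Speed limits (rad/s): [2.57, 2.57, 3.14, 3.14, 3.14, 3.14].

INTERFACE

Orientations are given as a 3x3 rotation matrix whose columns are the frame's x, y, z axes.
In Python, from cell import arm gives the robot as it stands.
- The arm moves only by the tool move_arm, never from a script. Its argument "commands" is a list of rows, each an object with "dp": the shift along the world's x, y, z in m, a list of three; "yaw": the turn about the world's z in rad; "gripper": the opening, from 0 (shut) to 1 (fully open). A call has 1 to 20 rows; each row is the pose to reach, as a shift and turn from the pose commanded when the call began; what a row does not reach only later rows make up. A row lasts 1/8 s, in which the tool goes at most 62.5 mm and 10.7 degrees, less where a joint would pass 70% of its speed; a pose out of reach is approached as far as the arm can. A call with a gripper value outside its range is refused whole. The fingers move at their own pace and stop on an object; "newtons" is the grip in N (left out, the last holds). Time passes only in rows, so rows that repeat a pose let the fingers close. It gives the time, the measured TCP pose, the force, the opening and the grip force at its end, in the units of the state.
- arm.get_obs(): the state, without advancing time (a new reading comes with each control period).
- arm.capture(name): name is "scene" or "top" or "wrist"; returns a dict with "img" (400x640x3 uint8, blue, green, red), "vertical_fov" (degrees; the focal length in pixels is half the picture's height over the tangent of half this angle, whatever the lens; pixels are square), "cx", "cy" (the principal point, pixels), "T" (4x4, takes a point from camera to world coordinates); the wrist camera has in their place "T_tool_cam" (4x4, takes a point from camera to tool coordinates, whose origin is the TCP and whose axes are the flange's). Camera axes: x right, y up, looking along -z (the intrinsics and any distortion apply to the point x, -y, -z); pixel columns grow to the right and rows downward; lengths in m; the calibration is good to about 2 mm. A picture is of the moment at which its call begins: read the wrist's pose just before it. There is no depth.
- arm.job_done(): hands the job in; it is judged then, once.
Trained networks look in a picture, given as the dict that the camera call returned (one of the last four; its "shot" number tells which), for a name from the list of things; names that differ only in an ending like _2 or _b are one class to them, and where a whole thing is asked for, a point or a joint stands for the part that bears it (a point fixed in the world has none). Each returns a list of dicts, best first, with "confidence" (0 to 1); they miss things now and then, are a little off and sometimes report something else, mostly with a low value. They report only what shows in the picture. A call takes as long as a camera call. They do not tell look-alikes from the thing itself.
- arm.spot_in(name, picture): "xyz" ([x, y, z] in m, in world coordinates, good to about 4 mm: the middle of the surface that is visible of it).
The state is a dict: "time_s": time; "joint_pos": joint angles; "qd": joint speeds; "joint_efforts": joint torques, N m; "ee_pos": TCP position; "orientation": TCP orientation; "wrist_force": force on the tool from outside, world axes, zero at the start; "torque": the same for the moment, N m; "finger_gap": finger opening in m; "gripper_force": force on a finger pad.
Only numpy, scipy, OpenCV 4.12 (cv2) and the standard library are available. Lean on these libraries where they do the work, as an engineer would, in place of code of your own. Each camera call takes 0.05 s, during which the arm holds its last target. There are 200 camera calls.

## Working session

There is one attempt and no reset: what is moved stays moved. The work goes in short steps, Python scripts to look and compute and a tool call to move; the robot and the scene stay as the last step left them, time stands still between calls to the robot, and variables do not carry over. Pictures are saved under pics/ and viewed, at most 10 in all, crops included, and the job is handed in when it is done.

Besides the shell and the picture viewer there is one more tool, called as name(argument=value, ...), one argument or row to a line, values as JSON. move_arm: Moves the arm, as the interface text tells. Its arguments: {"type":"object","properties":{"commands":{"type":"array","items":{"type":"object","properties":{"dp":{"type":"array","items":{"type":"number"}},"yaw":{"type":"number"},"gripper":{"type":"number"}}}},"newtons":{"type":"number"}},"required":["commands"]}

```bash
mkdir -p pics
cat > h.py <<'E'
import numpy as np, cv2
from cell import arm
np.set_printoptions(precision=4,suppress=True)
def K(p):
    f=200/np.tan(np.radians(p["vertical_fov"])/2); return f
def T(p,obs=None):
    if "T" in p: return np.array(p["T"])
    W=np.eye(4); W[:3,:3]=obs["orientation"]; W[:3,3]=obs["ee_pos"]; return W@np.array(p["T_tool_cam"])
def proj(p,X,obs=None):
    M=np.linalg.inv(T(p,obs)); c=M[:3,:3]@np.array(X)+M[:3,3]; f=K(p)
    return np.array([p["cx"]+f*c[0]/-c[2], p["cy"]-f*c[1]/-c[2]])
def ray(p,uv,z,obs=None):
    t=T(p,obs); f=K(p); d=t[:3,:3]@np.array([(uv[0]-p["cx"])/f,-(uv[1]-p["cy"])/f,-1]); o=t[:3,3]
    return o+d*(z-o[2])/d[2]
E
python3 - <<'E'
from h import *
o=arm.get_obs(); print(o)
for n in ["scene","top"]:
    p=arm.capture(n); cv2.imwrite(f"pics/{n}0.png",p["img"])
    print(n,{k:v for k,v in p.items() if k!="img"})
    for t in ["bar_center","mitre_mouth","vice_seat","mitre_box","drill_vice","flat_bar","tape_roll","try_square","elbow","pencil"]:
        print(t,[(np.array(d["xyz"]).round(4).tolist(),round(d["confidence"],2)) for d in arm.spot_in(t,p)][:4])
E
```

```text
{'time_s': 0.0, 'joint_pos': array([1.0187, 0.3781, 0.0796, 1.2744, 0.    , 1.4605]), 'qd': array([-0.001 , -0.0019, -0.0001,  0.0013,  0.    ,  0.    ]), 'joint_efforts': array([ -0.0012, -46.3604,  26.9878,   0.0207,  -0.0003,   0.    ]), 'ee_pos': array([0.2455, 0.5192, 0.2303]), 'orientation': array([[-0.904 ,  0.4275, -0.0011],
       [ 0.4275,  0.904 , -0.0018],
       [ 0.0002, -0.0021, -1.    ]]), 'wrist_force': array([0.1572, 0.0639, 0.1967]), 'torque': array([ 0.0515, -0.0397,  0.0163]), 'gripper_force': 0.0, 'finger_gap': 0.08540485560175497}
scene {'vertical_fov': 52.97904902817396, 'cx': 320.76485491245757, 'cy': 201.11411638685988, 'T': array([[ 0.3538, -0.6982,  0.6223,  1.1623],
       [ 0.9353,  0.2588, -0.2413, -0.124 ],
       [ 0.0074,  0.6674,  0.7446,  0.8455],
       [ 0.    ,  0.    ,  0.    ,  1.    ]]), 'shot': 1}
bar_center [([0.3041, -0.1989, 0.0079], 0.94), ([0.5731, 0.2639, 0.0456], 0.57), ([0.5444, 0.5133, 0.003], 0.56)]
mitre_mouth [([0.6189, 0.277, 0.0414], 0.87)]
vice_seat [([0.603, -0.2382, 0.0553], 0.74)]
mitre_box [([0.6133, 0.2779, 0.0388], 0.83)
[... 540 characters left out ...]
 0.2122,  0.9772,  1.205 ],
       [ 0.    ,  0.    ,  0.    ,  1.    ]]), 'shot': 2}
bar_center [([0.566, 0.2632, 0.0395], 0.97), ([0.3035, -0.1913, 0.0076], 0.96), ([0.5452, 0.5147, 0.0059], 0.57)]
mitre_mouth [([0.5711, 0.3024, 0.0362], 0.62)]
vice_seat [([0.5766, -0.2332, 0.0634], 0.69)]
mitre_box [([0.564, 0.2996, 0.0339], 0.71)]
drill_vice [([0.5767, -0.2323, 0.0587], 0.64)]
flat_bar [([0.5461, 0.5133, 0.0034], 0.9), ([0.567, 0.2633, 0.04], 0.81), ([0.3032, -0.1909, 0.0074], 0.76)]
tape_roll [([0.5579, 0.0272, 0.0158], 0.62)]
try_square [([0.4819, -0.0158, 0.0075], 0.69), ([0.5542, 0.3545, 0.0262], 0.5)]
elbow [([0.6666, 0.3666, 0.0567], 0.46)]
pencil [([0.5513, 0.3567, 0.0267], 0.67)]
```

View pics/top0.png

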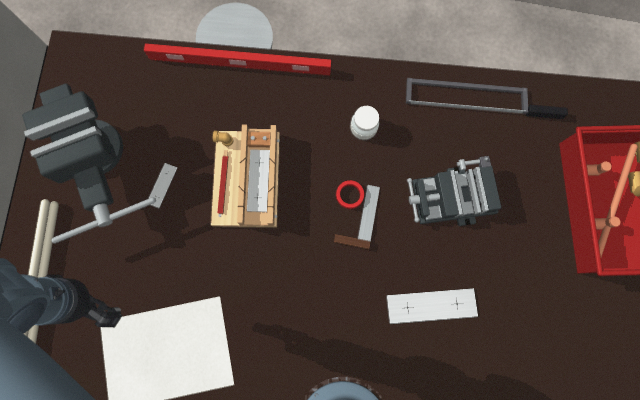

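View pics/scene0.png

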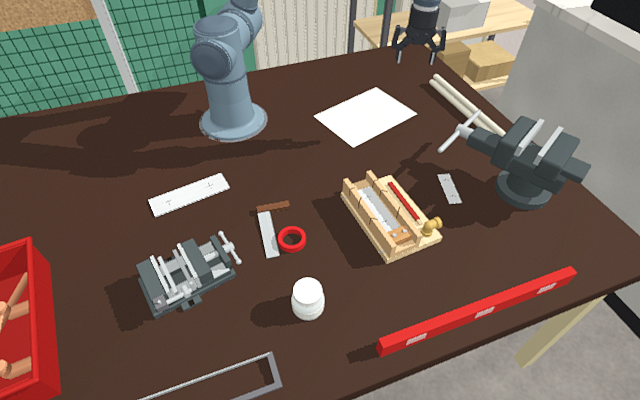

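move_arm(
  commands=[
    {"dp": [0.04, -0.04, 0.02], "yaw": 0.07, "gripper": 1},
    {"dp": [0.08, -0.08, 0.03], "yaw": 0.15, "gripper": 1},
    {"dp": [0.12, -0.12, 0.04], "yaw": 0.22, "gripper": 1},
    {"dp": [0.16, -0.16, 0.05], "yaw": 0.3, "gripper": 1},
    {"dp": [0.2, -0.2, 0.05], "yaw": 0.37, "gripper": 1},
    {"dp": [0.23, -0.23, 0.05], "yaw": 0.44, "gripper": 1},
    {"dp": [0.25, -0.25, 0.05], "yaw": 0.44, "gripper": 0},
    {"dp": [0.25, -0.25, 0.05], "yaw": 0.44, "gripper": 0},
    {"dp": [0.25, -0.25, 0.05], "yaw": 0.44, "gripper": 0},
  ],
)

```text
time_s: 2.22
ee_pos: [0.4954, 0.2702, 0.2813]
orientation: [[-1.0, 0.002, -0.001], [0.002, 1.0, 0.0], [0.001, 0.0, -1.0]]
wrist_force: [-0.6, 0.8, 0.4]
finger_gap: 0.0324
gripper_force: 0.0
```

Run:
```python
from h import *
o=arm.get_obs(); print(o["ee_pos"],o["orientation"],o["wrist_force"],o["finger_gap"])
p=arm.capture("wrist"); cv2.imwrite("pics/w1.png",p["img"]); cv2.imwrite("raw_w1.png",p["img"])
print({k:v for k,v in p.items() if k!="img"})
for t in ["bar_center","mitre_mouth"]:
    print(t,[(np.array(d["xyz"]).round(4).tolist(),round(d["confidence"],2)) for d in arm.spot_in(t,p)][:4])
```

```text
[0.4954 0.2702 0.2813] [[-1.      0.0015 -0.0005]
 [ 0.0015  1.      0.0005]
 [ 0.0005  0.0005 -1.    ]] [-0.6332  0.8383  0.388 ] 0.03236875690232715
{'vertical_fov': 69.68766818127911, 'cx': 320.39162131668456, 'cy': 200.8706733257766, 'T_tool_cam': array([[ 0.0007,  0.9473,  0.3204,  0.082 ],
       [ 1.    , -0.0008,  0.0001, -0.0007],
       [ 0.0003,  0.3204, -0.9473, -0.1422],
       [ 0.    ,  0.    ,  0.    ,  1.    ]]), 'shot': 3}
bar_center [([0.3077, -0.1025, 0.0044], 0.93), ([0.5598, 0.2636, 0.041], 0.92), ([0.5346, 0.5151, 0.0042], 0.82)]
mitre_mouth [([0.5381, 0.2965, 0.0406], 0.66), ([0.5573, 0.0327, 0.019], 0.28)]
```

View pics/w1.png

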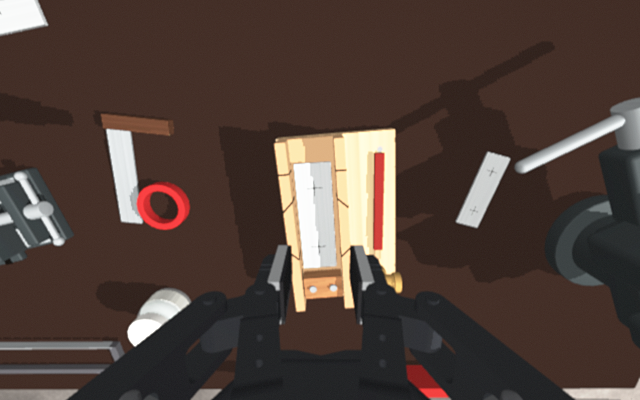

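Run:
```python
from h import *
a=cv2.imread("raw_w1.png")[120:270,250:410]
cv2.imwrite("pics/w1c.png",cv2.resize(a,None,fx=4,fy=4,interpolation=cv2.INTER_CUBIC))
```

```text
(no output)
```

View pics/w1c.png

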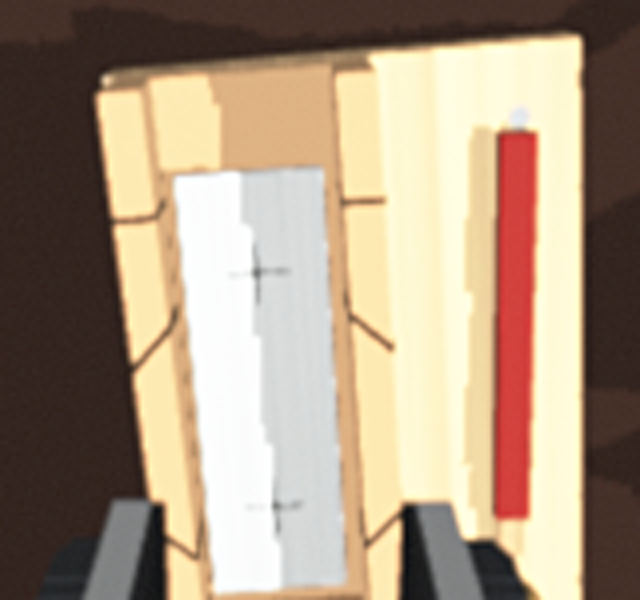

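Run:
```python
from h import *
o=arm.get_obs(); p=arm.capture("wrist")
def R(c,z): return ray(p,(250+c[0]/4,120+c[1]/4),z,o)
B=[R(c,.043) for c in [(173,175),(325,168),(347,584),(213,592)]]
for b in B: print(b)
print("len",np.linalg.norm(B[0]-B[3]),np.linalg.norm(B[1]-B[2]),"wid",np.linalg.norm(B[0]-B[1]),np.linalg.norm(B[2]-B[3]))
d=(B[3]-B[0]+B[2]-B[1]); print("ang",np.arctan2(d[1],d[0]),"cen",np.mean(B,0), "near mid",(B[0]+B[1])/2)
print("walls near L out/in, R in/out")
for c in [(97,93),(148,82),(335,70),(378,70)]: print(R(c,.068))
print("floor L,R",R((152,80),.038),R((333,66),.038))
print("board corner",R((582,37),.02))
```

```text
[0.4894 0.2336 0.043 ]
[0.487  0.2845 0.043 ]
[0.646  0.2948 0.043 ]
[0.6495 0.244  0.043 ]
len 0.16046606074151284 0.15935662416723995 wid 0.05095141363143311 0.05093089364118941
ang 0.06498045472374378 cen [0.568  0.2642 0.043 ] near mid [0.4882 0.259  0.043 ]
walls near L out/in, R in/out
[0.459  0.2135 0.068 ]
[0.4557 0.2292 0.068 ]
[0.452  0.2862 0.068 ]
[0.452  0.2993 0.068 ]
floor L,R [0.4586 0.2271 0.038 ] [0.454  0.2869 0.038 ]
board corner [0.4462 0.3727 0.02  ]
```

move_arm(
  commands=[
    {"dp": [0.04, -0.003, -0.04], "yaw": 0.066, "gripper": 0},
    {"dp": [0.08, -0.005, -0.08], "yaw": 0.066, "gripper": 0},
    {"dp": [0.08, -0.005, -0.14], "yaw": 0.066, "gripper": 0},
    {"dp": [0.08, -0.005, -0.19], "yaw": 0.066, "gripper": 0},
    {"dp": [0.08, -0.005, -0.22], "yaw": 0.066, "gripper": 0},
    {"dp": [0.08, -0.005, -0.228], "yaw": 0.066, "gripper": 0},
    {"dp": [0.08, -0.005, -0.23], "yaw": 0.066, "gripper": 0},
    {"dp": [0.08, -0.005, -0.23], "yaw": 0.066, "gripper": 0},
  ],
)

```text
time_s: 3.42
ee_pos: [0.5772, 0.2655, 0.0532]
orientation: [[-0.998, -0.065, 0.003], [-0.064, 0.998, 0.001], [-0.003, 0.001, -1.0]]
wrist_force: [0.7, 0.4, 0.5]
finger_gap: 0.0005
gripper_force: 0.0
```

move_arm(
  commands=[
    {"dp": [0, 0, -0.002], "gripper": 0},
    {"dp": [0, 0, -0.004], "gripper": 0},
    {"dp": [0, 0, -0.005], "gripper": 0},
    {"dp": [0, 0, -0.006], "gripper": 0},
    {"dp": [0, 0, -0.006], "gripper": 0},
  ],
)

```text
$.commands[0]: bad value
```

move_arm(
  commands=[
    {"dp": [0, 0, -0.002], "yaw": 0, "gripper": 0},
    {"dp": [0, 0, -0.004], "yaw": 0, "gripper": 0},
    {"dp": [0, 0, -0.005], "yaw": 0, "gripper": 0},
    {"dp": [0, 0, -0.006], "yaw": 0, "gripper": 0},
    {"dp": [0, 0, -0.006], "yaw": 0, "gripper": 0},
  ],
)

```text
time_s: 4.05
ee_pos: [0.5757, 0.2648, 0.0452]
orientation: [[-0.998, -0.064, -0.0], [-0.064, 0.998, 0.0], [0.0, 0.0, -1.0]]
wrist_force: [-0.7, -0.8, 0.6]
finger_gap: -0.0003
gripper_force: 0.0
```

move_arm(
  commands=[
    {"dp": [0, 0, -0.0005], "yaw": 0, "gripper": 0},
    {"dp": [0, 0, -0.001], "yaw": 0, "gripper": 0},
    {"dp": [0, 0, -0.001], "yaw": 0, "gripper": 0},
  ],
)

```text
time_s: 4.42
ee_pos: [0.5758, 0.2648, 0.0443]
orientation: [[-0.998, -0.064, -0.0], [-0.064, 0.998, 0.0], [0.0, 0.0, -1.0]]
wrist_force: [-0.1, 0.3, -0.3]
finger_gap: 0.0003
gripper_force: 0.0
```

move_arm(
  commands=[
    {"dp": [0, 0, -0.0005], "yaw": 0, "gripper": 0},
    {"dp": [0, 0, -0.001], "yaw": 0, "gripper": 0},
    {"dp": [0, 0, -0.001], "yaw": 0, "gripper": 0},
  ],
)

```text
time_s: 4.8
ee_pos: [0.5758, 0.2648, 0.0433]
orientation: [[-0.998, -0.064, -0.0], [-0.064, 0.998, 0.0], [0.0, 0.0, -1.0]]
wrist_force: [0.1, -0.6, -0.4]
finger_gap: -0.0
gripper_force: 0.0
```

move_arm(
  commands=[
    {"dp": [0, 0, -0.0005], "yaw": 0, "gripper": 0},
    {"dp": [0, 0, -0.0005], "yaw": 0, "gripper": 0},
  ],
)

```text
time_s: 5.05
ee_pos: [0.5759, 0.2649, 0.0431]
orientation: [[-0.998, -0.064, 0.0], [-0.064, 0.998, 0.0], [-0.0, 0.0, -1.0]]
wrist_force: [-1.0, -0.1, 2.4]
finger_gap: -0.0001
gripper_force: 1.2
```

move_arm(
  commands=[
    {"dp": [0, 0, -0.0005], "yaw": 0, "gripper": 0},
    {"dp": [0, 0, -0.0005], "yaw": 0, "gripper": 0},
  ],
)

```text
time_s: 5.3
ee_pos: [0.5759, 0.2649, 0.0431]
orientation: [[-0.998, -0.064, 0.0], [-0.064, 0.998, 0.0], [-0.0, 0.0, -1.0]]
wrist_force: [-2.8, -0.7, 5.5]
finger_gap: -0.0002
gripper_force: 2.9
```

move_arm(
  commands=[
    {"dp": [0, 0, -0.0004], "yaw": 0, "gripper": 0},
    {"dp": [0, 0, -0.0008], "yaw": 0, "gripper": 0},
    {"dp": [0, 0, -0.0008], "yaw": 0, "gripper": 0},
  ],
)

```text
time_s: 5.68
ee_pos: [0.5759, 0.2648, 0.0431]
orientation: [[-0.998, -0.064, 0.001], [-0.064, 0.998, 0.0], [-0.001, 0.0, -1.0]]
wrist_force: [-3.3, -1.0, 10.3]
finger_gap: -0.0
gripper_force: 5.1
```

move_arm(
  commands=[
    {"dp": [-0.002, -0.0001, 0], "yaw": 0, "gripper": 0},
    {"dp": [-0.005, -0.0003, 0], "yaw": 0, "gripper": 0},
    {"dp": [-0.008, -0.0005, 0], "yaw": 0, "gripper": 0},
    {"dp": [-0.01, -0.0007, 0], "yaw": 0, "gripper": 0},
  ],
)

```text
time_s: 6.18
ee_pos: [0.5683, 0.2648, 0.0431]
orientation: [[-0.998, -0.064, 0.005], [-0.064, 0.998, 0.002], [-0.005, 0.001, -1.0]]
wrist_force: [2.7, 0.3, 5.3]
finger_gap: 0.0005
gripper_force: 2.8
```

```bash
cat > near.py <<'E'
from h import *
import sys
# near end of bar (its top, z=.043) seen by wrist: brightness along the box axis
o=arm.get_obs(); p=arm.capture("wrist"); cv2.imwrite("raw_n.png",p["img"])
g=cv2.cvtColor(cv2.GaussianBlur(p["img"],(3,3),0),cv2.COLOR_BGR2HSV)
m=np.array([.456,.257,.043]); u=np.array([.9978,.066,0]); v=np.array([-.066,.9978,0])
for w in (-.015,0,.015):
    S=np.arange(-.09,.08,.001); sat=[]
    for s in S:
        a=proj(p,m+s*u+w*v,o); q=g[int(round(a[1])),int(round(a[0]))]; sat.append((q[1]<60)&(q[2]>110))
    sat=np.array(sat); r=np.convolve(sat,np.ones(8),'valid'); i=np.argmax(r>=8)
    print(w, "near end s=",S[i] if (r>=8).any() else None)
print(o["ee_pos"],o["wrist_force"],o["time_s"])
E
python3 near.py
```

```text
-0.015 near end s= -0.09
0 near end s= -0.09
0.015 near end s= -0.09
[0.5683 0.2648 0.0431] [2.6568 0.3434 5.3392] 6.175
```

View raw_n.png

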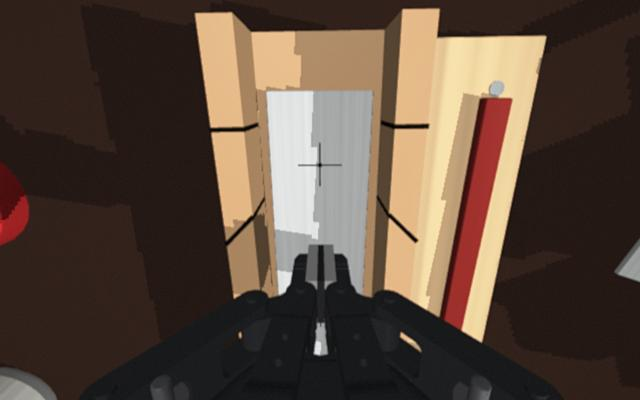

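```bash
sed -i 's/a=proj(p,m+s\*u+w\*v,o); q=.*$/a=proj(p,m+s*u+w*v,o); ok=a[1]>=0; q=g[int(round(max(a[1],0))),int(round(a[0]))]; sat.append(ok and (q[1]<60)\&(q[2]>90))/' near.py
python3 near.py
python3 - <<'E'
from h import *
o=arm.get_obs(); p=arm.capture("wrist")
for a,z in [((252,31),.038),((384,29),.038),((266,92),.043),((373,91),.043)]: print(ray(p,a,z,o))
E
```

```text
-0.015 near end s= 0.025000000000000105
0 near end s= 0.025000000000000105
0.015 near end s= 0.025000000000000105
[0.5681 0.2648 0.0431] [2.5512 0.8379 5.7349] 6.225
[0.4575 0.2261 0.038 ]
[0.4528 0.2852 0.038 ]
[0.4828 0.2333 0.043 ]
[0.4792 0.2826 0.043 ]
```

move_arm(
  commands=[
    {"dp": [-0.004, -0.0003, -0.0005], "yaw": 0, "gripper": 0},
    {"dp": [-0.008, -0.0005, -0.0005], "yaw": 0, "gripper": 0},
    {"dp": [-0.012, -0.0008, -0.0005], "yaw": 0, "gripper": 0},
    {"dp": [-0.016, -0.001, -0.0005], "yaw": 0, "gripper": 0},
    {"dp": [-0.02, -0.0013, -0.0005], "yaw": 0, "gripper": 0},
    {"dp": [-0.024, -0.0016, -0.0005], "yaw": 0, "gripper": 0},
  ],
)

```text
time_s: 7.08
ee_pos: [0.5451, 0.2635, 0.0431]
orientation: [[-0.998, -0.064, 0.007], [-0.064, 0.998, 0.002], [-0.007, 0.002, -1.0]]
wrist_force: [3.2, -0.4, 6.5]
finger_gap: 0.0005
gripper_force: 3.4
```

```bash
python3 near.py
```

```text
-0.015 near end s= 0.002000000000000085
0 near end s= 0.002000000000000085
0.015 near end s= 0.002000000000000085
[0.5451 0.2635 0.0431] [ 3.17   -0.4     6.5332] 7.075
```

move_arm(
  commands=[
    {"dp": [-0.005, -0.0003, 0], "yaw": 0, "gripper": 0},
    {"dp": [-0.01, -0.0007, 0], "yaw": 0, "gripper": 0},
    {"dp": [-0.015, -0.001, 0], "yaw": 0, "gripper": 0},
    {"dp": [-0.02, -0.0013, 0], "yaw": 0, "gripper": 0},
    {"dp": [-0.025, -0.0016, 0], "yaw": 0, "gripper": 0},
    {"dp": [-0.03, -0.002, 0], "yaw": 0, "gripper": 0},
  ],
)

```text
time_s: 7.88
ee_pos: [0.5152, 0.2616, 0.0431]
orientation: [[-0.998, -0.064, 0.007], [-0.064, 0.998, 0.002], [-0.007, 0.002, -1.0]]
wrist_force: [4.3, 0.0, 7.7]
finger_gap: 0.0001
gripper_force: 3.5
```

move_arm(
  commands=[
    {"dp": [-0.005, -0.0003, 0], "yaw": 0, "gripper": 0},
    {"dp": [-0.01, -0.0007, 0], "yaw": 0, "gripper": 0},
    {"dp": [-0.015, -0.001, 0], "yaw": 0, "gripper": 0},
    {"dp": [-0.02, -0.0013, 0], "yaw": 0, "gripper": 0},
    {"dp": [-0.025, -0.0016, 0], "yaw": 0, "gripper": 0},
  ],
)

```text
time_s: 8.5
ee_pos: [0.4903, 0.26, 0.043]
orientation: [[-0.998, -0.064, 0.007], [-0.064, 0.998, 0.002], [-0.007, 0.002, -1.0]]
wrist_force: [4.0, -0.3, 7.5]
finger_gap: -0.0002
gripper_force: 3.6
```

```bash
python3 near.py
```

```text
-0.015 near end s= -0.052999999999999964
0 near end s= -0.052999999999999964
0.015 near end s= -0.052999999999999964
[0.4903 0.26   0.043 ] [ 3.9868 -0.2619  7.4977] 8.5
```

move_arm(
  commands=[
    {"dp": [0.001, 0, 0.01], "yaw": 0, "gripper": 0},
    {"dp": [0, 0, 0.05], "yaw": 0, "gripper": 0},
    {"dp": [-0.02, -0.0015, 0.1], "yaw": 0, "gripper": 1},
    {"dp": [-0.06, -0.005, 0.12], "yaw": 0, "gripper": 1},
    {"dp": [-0.0625, -0.005, 0.12], "yaw": 0, "gripper": 1},
    {"dp": [-0.0625, -0.005, 0.12], "yaw": 0, "gripper": 1},
    {"dp": [-0.0625, -0.005, 0.12], "yaw": 0, "gripper": 1},
  ],
)

```text
time_s: 9.43
ee_pos: [0.4244, 0.2537, 0.1601]
orientation: [[-0.998, -0.064, -0.001], [-0.064, 0.998, -0.001], [0.001, -0.0, -1.0]]
wrist_force: [0.1, -0.4, -0.2]
finger_gap: 0.0855
gripper_force: 0.0
```

```bash
python3 near.py; cp raw_n.png pics/n2.png
```

```text
-0.015 near end s= -0.054999999999999966
0 near end s= -0.054999999999999966
0.015 near end s= -0.054999999999999966
[0.4244 0.2537 0.1601] [ 0.0832 -0.4219 -0.1571] 9.425
```

View pics/n2.png

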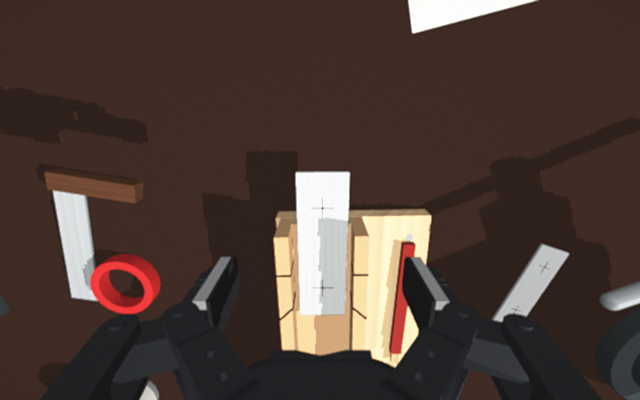

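```bash
cat > pose.py <<'E'
from h import *
def barpose(p,o,z,band,lo=-.09,ax=(.456,.257),ang=.066):
    img=cv2.cvtColor(p["img"],cv2.COLOR_BGR2HSV)
    u=np.array([np.cos(ang),np.sin(ang),0]); v=np.array([-u[1],u[0],0]); m=np.array([*ax,z])
    W=np.arange(-.04,.04,.0005); L=[]
    for s in band:
        f=[]
        for w in W:
            a=proj(p,m+s*u+w*v,o); q=img[int(round(a[1])),int(round(a[0]))]; f.append(q[1]<60 and q[2]>90)
        f=np.array(f); i=np.where(f)[0]
        if len(i): L.append((s,W[i[0]],W[i[-1]]))
    return np.array(L)
E
python3 - <<'E'
from pose import *
o=arm.get_obs(); p=arm.capture("wrist")
L=barpose(p,o,.043,np.arange(-.05,.07,.01)); print(L)
c=(L[:,1]+L[:,2])/2; k=np.polyfit(L[:,0],c,1); print("slope,off",k, "at -.03",np.polyval(k,-.03))
for a in [(295,172),(350,172),(301,314),(346,314)]: print(ray(p,a,.043,o))
E
```

```text
[[-0.05   -0.0255  0.0255]
 [-0.04   -0.026   0.025 ]
 [-0.03   -0.0255  0.0255]
 [-0.02   -0.0255  0.0255]
 [-0.01   -0.026   0.0395]
 [ 0.     -0.0255  0.0245]
 [ 0.01   -0.0255  0.0245]
 [ 0.02   -0.026   0.025 ]
 [ 0.03   -0.025   0.024 ]
 [ 0.04   -0.0255  0.0245]
 [ 0.05   -0.0255  0.0245]
 [ 0.06   -0.026   0.025 ]]
slope,off [-0.0116  0.0003] at -.03 0.0006360722610722961
[0.4035 0.2281 0.043 ]
[0.4003 0.2786 0.043 ]
[0.5622 0.2404 0.043 ]
[0.559  0.2897 0.043 ]
```

move_arm(
  commands=[
    {"dp": [0.001, 0.001, -0.04], "yaw": 0, "gripper": 1},
    {"dp": [0.001, 0.001, -0.09], "yaw": 0, "gripper": 1},
    {"dp": [0.001, 0.001, -0.12], "yaw": 0, "gripper": 1},
    {"dp": [0.001, 0.001, -0.137], "yaw": 0, "gripper": 1},
    {"dp": [0.001, 0.001, -0.14], "yaw": 0, "gripper": 1},
    {"dp": [0.001, 0.001, -0.14], "yaw": 0, "gripper": 1},
  ],
)

```text
time_s: 10.28
ee_pos: [0.4257, 0.255, 0.0211]
orientation: [[-0.998, -0.064, -0.0], [-0.064, 0.998, 0.0], [0.0, 0.0, -1.0]]
wrist_force: [-0.3, 0.9, -0.3]
finger_gap: 0.0856
gripper_force: 0.0
```

move_arm(
  commands=[
    {"dp": [0, 0, 0], "yaw": 0, "gripper": 0.64},
    {"dp": [0, 0, 0], "yaw": 0, "gripper": 0.64},
    {"dp": [0, 0, 0], "yaw": 0, "gripper": 0.64},
  ],
  newtons=30,
)

```text
time_s: 10.65
ee_pos: [0.4257, 0.2551, 0.0215]
orientation: [[-0.998, -0.064, 0.001], [-0.064, 0.998, 0.0], [-0.001, 0.0, -1.0]]
wrist_force: [0.0, 0.0, 0.7]
finger_gap: 0.0548
gripper_force: 0.0
```

move_arm(
  commands=[
    {"dp": [0, 0, -0.003], "yaw": 0, "gripper": 0.63},
    {"dp": [0, 0, -0.003], "yaw": 0, "gripper": 0.62},
    {"dp": [0, 0, -0.003], "yaw": 0, "gripper": 0.6},
    {"dp": [0, 0, -0.003], "yaw": 0, "gripper": 0.58},
    {"dp": [0, 0, -0.003], "yaw": 0, "gripper": 0.54},
    {"dp": [0, 0, -0.003], "yaw": 0, "gripper": 0.5},
    {"dp": [0, 0, -0.003], "yaw": 0, "gripper": 0.45},
    {"dp": [0, 0, -0.003], "yaw": 0, "gripper": 0.45},
  ],
  newtons=30,
)

```text
time_s: 11.65
ee_pos: [0.4253, 0.2549, 0.0181]
orientation: [[-0.998, -0.064, -0.0], [-0.064, 0.998, 0.0], [0.0, 0.0, -1.0]]
wrist_force: [-1.6, -0.4, 1.4]
finger_gap: 0.0494
gripper_force: 30.7
```

move_arm(
  commands=[
    {"dp": [0, 0, 0.003], "yaw": 0, "gripper": 0.3},
    {"dp": [0, 0, 0.01], "yaw": 0, "gripper": 0.3},
    {"dp": [0, 0, 0.02], "yaw": 0, "gripper": 0.3},
    {"dp": [0, 0, 0.035], "yaw": 0, "gripper": 0.3},
    {"dp": [0, 0, 0.055], "yaw": 0, "gripper": 0.3},
    {"dp": [0, 0, 0.08], "yaw": 0, "gripper": 0.3},
    {"dp": [0, 0, 0.11], "yaw": 0, "gripper": 0.3},
    {"dp": [0, 0, 0.13], "yaw": 0, "gripper": 0.3},
    {"dp": [0, 0, 0.13], "yaw": 0, "gripper": 0.3},
  ],
  newtons=30,
)

```text
time_s: 12.78
ee_pos: [0.427, 0.2557, 0.1505]
orientation: [[-0.998, -0.064, 0.005], [-0.064, 0.998, 0.002], [-0.005, 0.002, -1.0]]
wrist_force: [-1.1, -0.3, -1.6]
finger_gap: 0.0492
gripper_force: 31.3
```

move_arm(
  commands=[
    {"dp": [0.01, -0.02, 0.03], "yaw": 0, "gripper": 0.3},
    {"dp": [0.03, -0.055, 0.07], "yaw": 0, "gripper": 0.3},
    {"dp": [0.05, -0.09, 0.1], "yaw": 0, "gripper": 0.3},
    {"dp": [0.075, -0.13, 0.1], "yaw": 0, "gripper": 0.3},
    {"dp": [0.1, -0.17, 0.1], "yaw": 0, "gripper": 0.3},
    {"dp": [0.125, -0.21, 0.1], "yaw": 0, "gripper": 0.3},
    {"dp": [0.145, -0.25, 0.1], "yaw": 0, "gripper": 0.3},
    {"dp": [0.165, -0.285, 0.1], "yaw": 0, "gripper": 0.3},
    {"dp": [0.175, -0.305, 0.1], "yaw": 0, "gripper": 0.3},
    {"dp": [0.175, -0.305, 0.1], "yaw": 0, "gripper": 0.3},
    {"dp": [0.175, -0.305, 0.1], "yaw": 0, "gripper": 0.3},
  ],
)

```text
time_s: 14.15
ee_pos: [0.5997, -0.049, 0.2478]
orientation: [[-0.998, -0.065, -0.001], [-0.065, 0.998, 0.001], [0.001, 0.001, -1.0]]
wrist_force: [-0.3, 0.2, -0.6]
finger_gap: 0.049
gripper_force: 31.7
```

Run:
```python
from h import *
o=arm.get_obs(); print(o["ee_pos"],o["orientation"],o["finger_gap"],o["gripper_force"])
p=arm.capture("wrist"); cv2.imwrite("raw_v.png",p["img"]); cv2.imwrite("pics/v.png",p["img"])
np.savez("v.npz",ee=o["ee_pos"],R=o["orientation"])
for t in ["vice_seat","drill_vice"]:
    print(t,[(np.array(d["xyz"]).round(4).tolist(),round(d["confidence"],2)) for d in arm.spot_in(t,p)][:4])
```

```text
[ 0.5997 -0.049   0.2478] [[-0.9979 -0.0651 -0.001 ]
 [-0.0651  0.9979  0.0009]
 [ 0.001   0.001  -1.    ]] 0.04903614961830267 31.721348762512207
vice_seat [([0.5748, -0.2307, 0.0589], 0.94)]
drill_vice [([0.5765, -0.2275, 0.0587], 0.66)]
```

View pics/v.png

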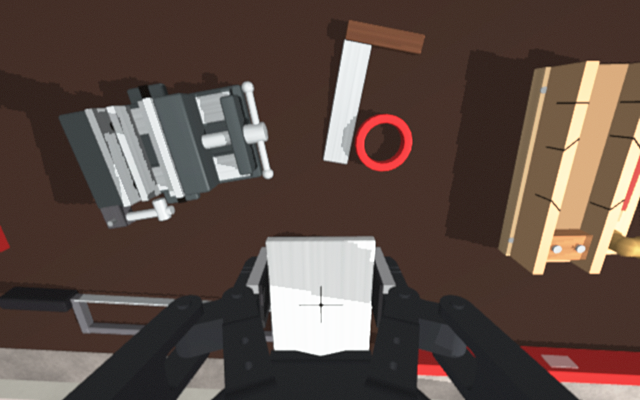

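Run:
```python
from h import *
a=cv2.imread("raw_v.png")[75:235,50:215]
cv2.imwrite("pics/vc.png",cv2.resize(a,None,fx=3.6,fy=3.6,interpolation=cv2.INTER_CUBIC))
```

```text
(no output)
```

View pics/vc.png

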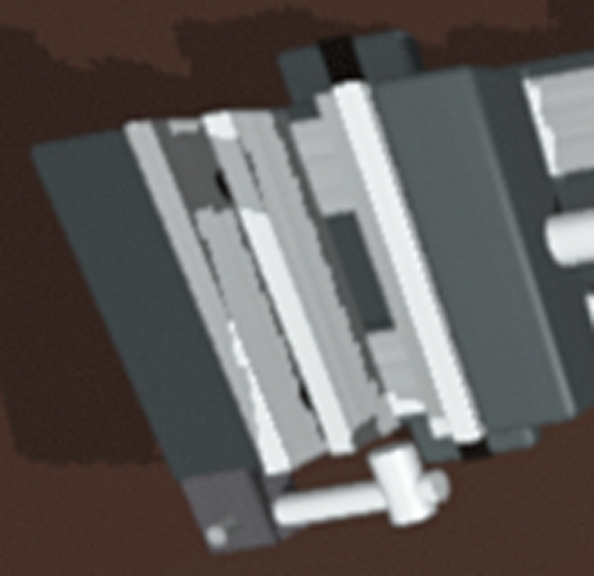

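Run:
```python
from h import *
d=np.load("v.npz"); o=dict(ee_pos=d["ee"],orientation=d["R"]); p=arm.capture("wrist")
def R(c,z=.072): return ray(p,(50+c[0]/3.6,75+c[1]/3.6),z,o)
for n,c in dict(Lout_n=(127,127),Lin_n=(155,122),Lout_f=(262,475),Lin_f=(290,467),Rin_n=(335,86),Rout_n=(368,82),Rin_f=(455,440),Rout_f=(486,434),jawLcorner=(35,148),jawLfar=(183,478),Rback_n=(470,68),Rback_f=(577,412)).items(): print(n,R(c))
a,b,c,e=[R(x) for x in [(155,122),(290,467),(335,86),(455,440)]]
u=(b-a+e-c); print("ang",np.arctan2(u[1],u[0]),np.arctan2(*(b-a)[1::-1]),np.arctan2(*(e-c)[1::-1]))
u/=np.linalg.norm(u); v=np.array([-u[1],u[0],0]); print("gap",(c-a)@v,(e-b)@v,"len",(b-a)@u,(e-c)@u)
S=(b+e)/2; print("far mid", S, "near mid",(a+c)/2)
```

```text
Lout_n [ 0.5407 -0.3022  0.072 ]
Lin_n [ 0.5387 -0.2938  0.072 ]
Lout_f [ 0.6478 -0.2794  0.072 ]
Lin_f [ 0.6444 -0.2698  0.072 ]
Rin_n [ 0.5252 -0.2399  0.072 ]
Rout_n [ 0.5235 -0.2302  0.072 ]
Rin_f [ 0.6316 -0.2153  0.072 ]
Rout_f [ 0.6289 -0.2052  0.072 ]
jawLcorner [ 0.5485 -0.3304  0.072 ]
jawLfar [ 0.6506 -0.3053  0.072 ]
Rback_n [ 0.5177 -0.2005  0.072 ]
Rback_f [ 0.6195 -0.1755  0.072 ]
ang 0.22472102032446326 0.2225398544026432 0.22688649604020278
gap 0.05551752633880091 0.055990409657075337 len 0.10840132876454187 0.10918676567821535
far mid [ 0.638  -0.2426  0.072 ] near mid [ 0.532  -0.2668  0.072 ]
```

Run:
```python
from h import *
o=arm.get_obs(); p=arm.capture("wrist"); q=arm.capture("scene"); cv2.imwrite("raw_s.png",q["img"])
e=o["ee_pos"]; R=o["orientation"]; ztop=e[2]+.0249
C=[ray(p,a,ztop,o) for a in [(266,238),(376,238),(275,352),(370,352),(321,305)]]
for c in C: print("tool", R.T@(c-e))
g=cv2.cvtColor(p["img"],cv2.COLOR_BGR2GRAY); h=cv2.cvtColor(p["img"],cv2.COLOR_BGR2HSV)
for r in (245,260,280,300,320,340):
    row=h[r]; i=[x for x in range(255,390) if row[x,2]>150 and row[x,1]<60]; print(r,i[0],i[-1])
print("n2 crosses, near end: s in box")
# scene prediction of bar corners without droop, for a look
a=-.0651*0+np.arctan2(-R[1,0],-R[0,0]); u=np.array([np.cos(a),np.sin(a),0]); v=np.array([-u[1],u[0],0])
near=(C[0]+C[1])/2
for s in (0,.16):
    for w in (-.025,.025): print(s,w,proj(q,near+s*u+w*v))
uv=proj(q,near+.08*u); x,y=int(uv[0]),int(uv[1]); c=q["img"][max(0,y-60):y+60,x-80:x+80]
print("crop origin",x-80,max(0,y-60)); cv2.imwrite("pics/s1.png",cv2.resize(c,None,fx=5,fy=5,interpolation=cv2.INTER_CUBIC))
```

```text
tool [ 0.0247 -0.0253 -0.0249]
tool [ 0.0247  0.0243 -0.0249]
tool [-0.0413 -0.0245 -0.0249]
tool [-0.0413  0.0253 -0.0249]
tool [-0.0117 -0.0004 -0.0249]
245 266 375
260 267 373
280 270 371
300 270 370
320 272 370
340 273 369
n2 crosses, near end: s in box
0 -0.025 [237.5046 181.5462]
0 0.025 [261.3202 174.4047]
0.16 -0.025 [263.8173 240.7609]
0.16 0.025 [290.3238 231.4984]
crop origin 182 145
```

View pics/s1.png

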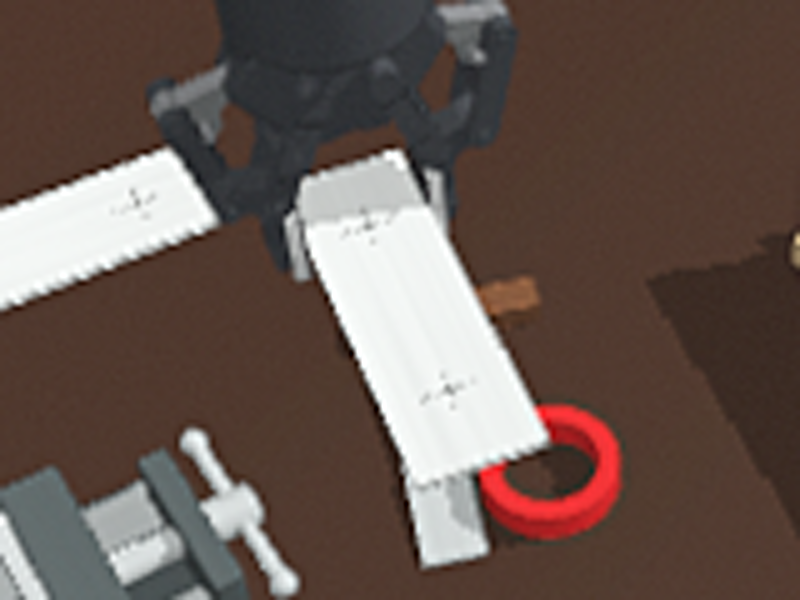

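move_arm(
  commands=[
    {"dp": [-0.01, -0.02, 0], "yaw": 0.02, "gripper": 0.3},
    {"dp": [-0.025, -0.055, 0], "yaw": 0.05, "gripper": 0.3},
    {"dp": [-0.042, -0.09, 0], "yaw": 0.08, "gripper": 0.3},
    {"dp": [-0.06, -0.13, 0], "yaw": 0.11, "gripper": 0.3},
    {"dp": [-0.08, -0.17, 0], "yaw": 0.14, "gripper": 0.3},
    {"dp": [-0.094, -0.205, -0.01], "yaw": 0.1625, "gripper": 0.3},
    {"dp": [-0.102, -0.222, -0.03], "yaw": 0.1625, "gripper": 0.3},
    {"dp": [-0.104, -0.226, -0.06], "yaw": 0.1625, "gripper": 0.3},
    {"dp": [-0.104, -0.226, -0.09], "yaw": 0.1625, "gripper": 0.3},
    {"dp": [-0.104, -0.226, -0.1], "yaw": 0.1625, "gripper": 0.3},
    {"dp": [-0.104, -0.226, -0.1], "yaw": 0.1625, "gripper": 0.3},
    {"dp": [-0.104, -0.226, -0.1], "yaw": 0.1625, "gripper": 0.3},
  ],
)

```text
time_s: 15.95
ee_pos: [0.4973, -0.2765, 0.1495]
orientation: [[-0.974, -0.225, 0.002], [-0.225, 0.974, -0.001], [-0.002, -0.002, -1.0]]
wrist_force: [0.3, 0.0, -2.2]
finger_gap: 0.0494
gripper_force: 31.7
```

Run:
```python
from h import *
o=arm.get_obs(); print(o["ee_pos"],o["orientation"][:,0],o["finger_gap"],o["wrist_force"])
p=arm.capture("wrist"); cv2.imwrite("raw_p.png",p["img"]); q=arm.capture("scene"); cv2.imwrite("raw_s2.png",q["img"])
a=.2275; u=np.array([np.cos(a),np.sin(a),0]); v=np.array([-u[1],u[0],0]); S=np.array([.6396,-.2421,.072])
im=cv2.resize(p["img"],(640,400))
# overlay jaw model in scene, bar prediction
big=cv2.resize(q["img"][200:350,110:260],None,fx=4,fy=4,interpolation=cv2.INTER_CUBIC)
def P(X): x=proj(q,X); return tuple(int(t) for t in ((x-[110,200])*4+2))
for w in (-.028,.028): cv2.line(big,P(S-.111*u+w*v),P(S-.001*u+w*v),(0,0,255),1)
R=o["orientation"]; e=o["ee_pos"]; ub=-R[:,0]; vb=R[:,1]; n=e+np.array([0,0,.0249])-.0247*ub-.0005*vb
for x in (n,n+.16*ub):
    cv2.line(big,P(x-.025*vb),P(x+.025*vb),(0,255,0),1)
cv2.line(big,P(S-[0,0,.014]-.007*v),P(S-[0,0,.014]+.007*v),(255,0,255),1)
cv2.imwrite("pics/s2.png",big)
```

```text
[ 0.4973 -0.2765  0.1495] [-0.9743 -0.2252 -0.0016] 0.04936388008265886 [ 0.3175  0.0308 -2.2097]
```

View pics/s2.png

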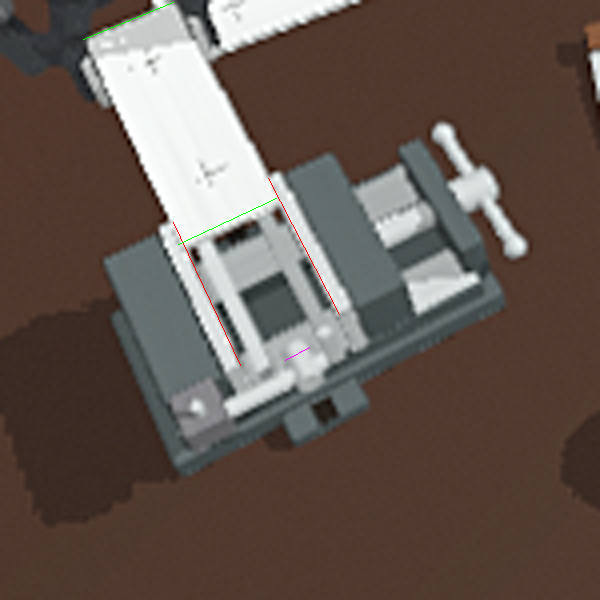

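move_arm(
  commands=[
    {"dp": [-0.001, 0.001, -0.03], "yaw": 0, "gripper": 0.3},
    {"dp": [-0.001, 0.001, -0.06], "yaw": 0, "gripper": 0.3},
    {"dp": [-0.001, 0.001, -0.08], "yaw": 0, "gripper": 0.3},
    {"dp": [-0.001, 0.001, -0.09], "yaw": 0, "gripper": 0.3},
    {"dp": [-0.001, 0.001, -0.09], "yaw": 0, "gripper": 0.3},
    {"dp": [-0.001, 0.001, -0.09], "yaw": 0, "gripper": 0.3},
    {"dp": [-0.001, 0.001, -0.09], "yaw": 0, "gripper": 0.3},
  ],
)

```text
time_s: 16.92
ee_pos: [0.4961, -0.2756, 0.0591]
orientation: [[-0.974, -0.225, 0.002], [-0.225, 0.974, -0.001], [-0.001, -0.001, -1.0]]
wrist_force: [-0.8, -0.1, -1.7]
finger_gap: 0.0489
gripper_force: 31.7
```

Run:
```python
from h import *
o=arm.get_obs(); print(o["ee_pos"],o["orientation"][:,0],o["wrist_force"],o["time_s"])
q=arm.capture("scene"); g=cv2.cvtColor(q["img"],cv2.COLOR_BGR2GRAY).astype(np.float32)
a=.2275; u=np.array([np.cos(a),np.sin(a),0]); v=np.array([-u[1],u[0],0]); S=np.array([.6396,-.2421,.072])
W=np.arange(-.044,.0445,.002)
# average profile across, along the jaws (bar over them) 
for nm,z,ss in (("bar before jaws",float(o["ee_pos"][2]+.0249),np.arange(-.145,-.125,.002)),("jaws+bar",.072,np.arange(-.1,-.03,.002))):
    pts=np.array([[proj(q,np.array([*(S+s*u+w*v)[:2],z])) for w in W] for s in ss],np.float32)
    pr=cv2.remap(g,pts[...,0],pts[...,1],cv2.INTER_LINEAR)
    print(nm); print([(int(w*1000),int(x)) for w,x in zip(np.round(W,3),pr.mean(0))])
# std of the near lines: where first vs last half differ
    k=len(ss)//2; print("first",pr[:k].mean(0).astype(int).tolist()); print("last ",pr[k:].mean(0).astype(int).tolist())
```

```text
[ 0.4961 -0.2756  0.0591] [-0.9744 -0.2248 -0.0014] [-0.7521 -0.1038 -1.6523] 16.925
bar before jaws
[(-44, 62), (-42, 63), (-40, 62), (-38, 55), (-36, 46), (-34, 51), (-32, 117), (-30, 170), (-28, 159), (-26, 148), (-24, 232), (-22, 252), (-20, 250), (-18, 249), (-16, 248), (-14, 248), (-12, 245), (-10, 246), (-8, 246), (-6, 244), (-4, 242), (-2, 239), (0, 221), (2, 233), (4, 244), (6, 240), (8, 243), (10, 244), (12, 242), (14, 238), (16, 235), (18, 237), (20, 238), (22, 236), (24, 197), (26, 164), (28, 180), (30, 163), (32, 99), (34, 58), (36, 59), (38, 62), (40, 62), (42, 62), (44, 62)]
first [62, 63, 61, 53, 43, 52, 134, 182, 165, 149, 225, 252, 250, 249, 248, 248, 246, 247, 249, 245, 240, 241, 221, 229, 240, 232, 240, 241, 235, 228, 221, 225, 227, 221, 166, 144, 180, 174, 108, 60, 59, 62, 61, 62, 62]
last  [62, 63, 63, 57, 49, 50, 100, 157, 152, 146, 240, 252, 250, 248, 249, 248, 244, 245, 244, 243, 243, 237, 220, 237, 248, 247, 247, 248, 248, 248, 248, 248, 249, 250, 228, 184, 180, 152, 90, 56, 58, 62, 62, 62, 62]
jaws+bar
[(-44, 109), (-42, 106), (-40, 88), (-38, 79), (-36, 16
[... 208 characters left out ...]
232), (2, 239), (4, 243), (6, 243), (8, 245), (10, 244), (12, 245), (14, 246), (16, 244), (18, 245), (20, 246), (22, 248), (24, 236), (26, 184), (28, 199), (30, 222), (32, 227), (34, 215), (36, 147), (38, 99), (40, 104), (42, 107), (44, 107)]
first [109, 107, 86, 85, 171, 187, 186, 180, 114, 132, 240, 253, 251, 248, 248, 248, 246, 244, 244, 247, 248, 249, 248, 245, 244, 246, 246, 246, 246, 246, 245, 245, 246, 248, 235, 185, 203, 224, 228, 216, 147, 99, 104, 107, 107]
last  [110, 105, 90, 74, 155, 183, 181, 179, 137, 143, 236, 251, 250, 247, 247, 248, 245, 239, 238, 242, 244, 243, 218, 232, 241, 241, 243, 242, 244, 245, 244, 245, 246, 248, 237, 183, 194, 220, 225, 214, 147, 99, 104, 107, 108]
```

move_arm(
  commands=[
    {"dp": [0, -0.0004, -0.003], "yaw": 0, "gripper": 0.3},
    {"dp": [0, -0.0004, -0.006], "yaw": 0, "gripper": 0.3},
    {"dp": [0, -0.0004, -0.008], "yaw": 0, "gripper": 0.3},
    {"dp": [0, -0.0004, -0.01], "yaw": 0, "gripper": 0.3},
    {"dp": [0, -0.0004, -0.01], "yaw": 0, "gripper": 0.3},
  ],
)

```text
time_s: 17.6
ee_pos: [0.4952, -0.2754, 0.0477]
orientation: [[-0.974, -0.225, -0.0], [-0.225, 0.974, 0.0], [0.0, 0.0, -1.0]]
wrist_force: [0.0, 0.5, -0.6]
finger_gap: 0.0491
gripper_force: 31.7
```

move_arm(
  commands=[
    {"dp": [0, 0, -0.002], "yaw": 0, "gripper": 0.3},
    {"dp": [0, 0, -0.004], "yaw": 0, "gripper": 0.3},
    {"dp": [0, 0, -0.006], "yaw": 0, "gripper": 0.3},
    {"dp": [0, 0, -0.007], "yaw": 0, "gripper": 0.3},
    {"dp": [0, 0, -0.007], "yaw": 0, "gripper": 0.3},
  ],
)

```text
time_s: 18.23
ee_pos: [0.4953, -0.2754, 0.0409]
orientation: [[-0.974, -0.225, -0.0], [-0.225, 0.974, 0.0], [0.0, 0.0, -1.0]]
wrist_force: [-1.0, -0.4, -1.4]
finger_gap: 0.0494
gripper_force: 31.7
```

move_arm(
  commands=[
    {"dp": [0, 0, -0.0005], "yaw": 0, "gripper": 0.3},
    {"dp": [0, 0, -0.001], "yaw": 0, "gripper": 0.3},
    {"dp": [0, 0, -0.0015], "yaw": 0, "gripper": 0.3},
    {"dp": [0, 0, -0.0015], "yaw": 0, "gripper": 0.3},
  ],
)

```text
time_s: 18.73
ee_pos: [0.4953, -0.2755, 0.0395]
orientation: [[-0.974, -0.225, -0.0], [-0.225, 0.974, 0.0], [0.0, 0.0, -1.0]]
wrist_force: [-0.3, -0.3, -1.6]
finger_gap: 0.0492
gripper_force: 31.7
```

move_arm(
  commands=[
    {"dp": [0, 0, -0.0005], "yaw": 0, "gripper": 0.3},
    {"dp": [0, 0, -0.001], "yaw": 0, "gripper": 0.3},
    {"dp": [0, 0, -0.001], "yaw": 0, "gripper": 0.3},
  ],
)

```text
time_s: 19.1
ee_pos: [0.4954, -0.2755, 0.0385]
orientation: [[-0.974, -0.225, 0.0], [-0.225, 0.974, 0.0], [-0.0, 0.0, -1.0]]
wrist_force: [0.3, 0.2, -1.5]
finger_gap: 0.0498
gripper_force: 31.8
```

move_arm(
  commands=[
    {"dp": [0, 0, -0.0003], "yaw": 0, "gripper": 0.3},
    {"dp": [0, 0, -0.0006], "yaw": 0, "gripper": 0.3},
    {"dp": [0, 0, -0.0006], "yaw": 0, "gripper": 0.3},
  ],
)

```text
time_s: 19.48
ee_pos: [0.4954, -0.2755, 0.0381]
orientation: [[-0.974, -0.225, 0.0], [-0.225, 0.974, -0.0], [-0.0, -0.0, -1.0]]
wrist_force: [-1.0, 0.3, 0.8]
finger_gap: 0.0491
gripper_force: 31.9
```

move_arm(
  commands=[
    {"dp": [0, 0, -0.0003], "yaw": 0, "gripper": 0.3},
    {"dp": [0, 0, -0.0005], "yaw": 0, "gripper": 0.3},
    {"dp": [0, 0, -0.0005], "yaw": 0, "gripper": 0.3},
  ],
)

```text
time_s: 19.85
ee_pos: [0.4954, -0.2755, 0.0376]
orientation: [[-0.974, -0.225, 0.0], [-0.225, 0.974, -0.0], [-0.0, -0.0, -1.0]]
wrist_force: [-0.9, 0.1, 3.2]
finger_gap: 0.0489
gripper_force: 32.1
```

move_arm(
  commands=[
    {"dp": [0.001, 0.0002, 0.0004], "yaw": 0, "gripper": 0.3},
    {"dp": [0.003, 0.0007, 0.0004], "yaw": 0, "gripper": 0.3},
    {"dp": [0.005, 0.0012, 0.0004], "yaw": 0, "gripper": 0.3},
    {"dp": [0.007, 0.0016, 0.0004], "yaw": 0, "gripper": 0.3},
    {"dp": [0.0085, 0.002, 0.0004], "yaw": 0, "gripper": 0.3},
    {"dp": [0.0085, 0.002, 0.0004], "yaw": 0, "gripper": 0.3},
  ],
)

```text
time_s: 20.6
ee_pos: [0.5042, -0.2735, 0.0379]
orientation: [[-0.974, -0.225, 0.0], [-0.225, 0.974, -0.0], [-0.0, -0.0, -1.0]]
wrist_force: [-0.1, 0.0, 3.3]
finger_gap: 0.0493
gripper_force: 32.1
```

move_arm(
  commands=[
    {"dp": [0.0005, 0.0001, 0], "yaw": 0, "gripper": 0.3},
    {"dp": [0.001, 0.0002, 0], "yaw": 0, "gripper": 0.3},
    {"dp": [0.0015, 0.0003, 0], "yaw": 0, "gripper": 0.3},
    {"dp": [0.0015, 0.0003, 0], "yaw": 0, "gripper": 0.3},
  ],
)

```text
time_s: 21.1
ee_pos: [0.5054, -0.2732, 0.0379]
orientation: [[-0.974, -0.225, 0.0], [-0.225, 0.974, 0.0], [-0.0, 0.0, -1.0]]
wrist_force: [-2.2, -1.4, 4.3]
finger_gap: 0.0492
gripper_force: 32.1
```

move_arm(
  commands=[
    {"dp": [0.0004, 0.0001, 0], "yaw": 0, "gripper": 0.3},
    {"dp": [0.0008, 0.0002, 0], "yaw": 0, "gripper": 0.3},
    {"dp": [0.0008, 0.0002, 0], "yaw": 0, "gripper": 0.3},
  ],
)

```text
time_s: 21.48
ee_pos: [0.5061, -0.273, 0.0379]
orientation: [[-0.974, -0.225, -0.0], [-0.225, 0.974, -0.0], [0.0, 0.0, -1.0]]
wrist_force: [-2.6, -0.3, 5.3]
finger_gap: 0.0493
gripper_force: 32.2
```

move_arm(
  commands=[
    {"dp": [0.0004, 0.0001, 0], "yaw": 0, "gripper": 0.3},
    {"dp": [0.0008, 0.0002, 0], "yaw": 0, "gripper": 0.3},
    {"dp": [0.0008, 0.0002, 0], "yaw": 0, "gripper": 0.3},
  ],
)

```text
time_s: 21.85
ee_pos: [0.5061, -0.273, 0.0378]
orientation: [[-0.974, -0.224, -0.002], [-0.224, 0.974, -0.001], [0.002, -0.0, -1.0]]
wrist_force: [-5.2, -2.5, 6.1]
finger_gap: 0.0488
gripper_force: 32.3
```

move_arm(
  commands=[
    {"dp": [-0.0004, -0.0001, 0.0003], "yaw": 0, "gripper": 0.3},
    {"dp": [-0.0004, -0.0001, 0.0003], "yaw": 0, "gripper": 0.3},
    {"dp": [-0.0004, -0.0001, 0.0003], "yaw": 0, "gripper": 0.62},
    {"dp": [-0.0004, -0.0001, 0.0003], "yaw": 0, "gripper": 0.7},
    {"dp": [-0.0004, -0.0001, 0.0003], "yaw": 0, "gripper": 0.85},
    {"dp": [-0.0004, -0.0001, 0.0003], "yaw": 0, "gripper": 0.9},
    {"dp": [-0.0004, -0.0001, 0.0003], "yaw": 0, "gripper": 0.9},
  ],
)

```text
time_s: 22.72
ee_pos: [0.5066, -0.2728, 0.0381]
orientation: [[-0.974, -0.225, 0.0], [-0.225, 0.974, 0.0], [-0.0, 0.0, -1.0]]
wrist_force: [0.8, -0.1, 0.2]
finger_gap: 0.0768
gripper_force: 0.0
```

```bash
cat > chk.py <<'E'
from h import *
o=arm.get_obs(); print(o["ee_pos"],o["wrist_force"],o["finger_gap"],o["time_s"])
p=arm.capture("wrist"); cv2.imwrite("raw_e.png",p["img"]); h=cv2.cvtColor(p["img"],cv2.COLOR_BGR2HSV)
a=.2275; u=np.array([np.cos(a),np.sin(a),0]); v=np.array([-u[1],u[0],0]); S=np.array([.6396,-.2421,.063])
def ok(X):
    c=proj(p,X,o); x,y=int(round(c[0])),int(round(c[1]))
    return 0<=x<640 and 0<=y<400 and h[y,x,1]<60 and h[y,x,2]>100
for w in (-.02,-.01,0,.01,.02):
    s=[s for s in np.arange(-.2,-.12,.0005) if ok(S+s*u+w*v)]; print("w",w,"near end",s[0] if s else None)
for s in (-.155,-.15,-.145,-.14,-.13):
    r=[w for w in np.arange(-.032,.032,.0005) if ok(S+s*u+w*v)]; print("s",s,(r[0],r[-1]) if r else None)
E
python3 chk.py
```

```text
[ 0.5066 -0.2728  0.0381] [ 0.8359 -0.0517  0.2466] 0.07679885079325859 22.725
w -0.02 near end -0.16249999999999998
w -0.01 near end -0.16249999999999998
w 0 near end -0.16249999999999998
w 0.01 near end -0.16249999999999998
w 0.02 near end -0.16249999999999998
s -0.155 (np.float64(-0.025499999999999995), np.float64(0.02400000000000005))
s -0.15 (np.float64(-0.025499999999999995), np.float64(0.02400000000000005))
s -0.145 (np.float64(-0.025999999999999995), np.float64(0.02400000000000005))
s -0.14 (np.float64(-0.025499999999999995), np.float64(0.02400000000000005))
s -0.13 (np.float64(-0.0305), np.float64(0.028000000000000053))
```

move_arm(
  commands=[
    {"dp": [0, 0, 0.005], "yaw": 0, "gripper": 1},
    {"dp": [0, 0, 0.02], "yaw": 0, "gripper": 1},
    {"dp": [0, 0, 0.05], "yaw": 0, "gripper": 1},
    {"dp": [-0.03, -0.007, 0.06], "yaw": 0, "gripper": 1},
    {"dp": [-0.06, -0.0138, 0.06], "yaw": 0, "gripper": 0},
    {"dp": [-0.06, -0.0138, 0.06], "yaw": 0, "gripper": 0},
    {"dp": [-0.06, -0.0138, 0.06], "yaw": 0, "gripper": 0},
    {"dp": [-0.06, -0.0138, 0.06], "yaw": 0, "gripper": 0},
    {"dp": [-0.06, -0.0138, 0.04], "yaw": 0, "gripper": 0},
    {"dp": [-0.06, -0.0138, 0.015], "yaw": 0, "gripper": 0},
    {"dp": [-0.06, -0.0138, 0.008], "yaw": 0, "gripper": 0},
    {"dp": [-0.06, -0.0138, 0.008], "yaw": 0, "gripper": 0},
    {"dp": [-0.06, -0.0138, 0.008], "yaw": 0, "gripper": 0},
  ],
)

```text
time_s: 24.4
ee_pos: [0.4474, -0.2872, 0.047]
orientation: [[-0.974, -0.225, 0.001], [-0.225, 0.974, -0.001], [-0.001, -0.001, -1.0]]
wrist_force: [0.1, -0.7, 0.3]
finger_gap: 0.0004
gripper_force: 0.0
```

```bash
python3 chk.py
```

```text
[ 0.4474 -0.2872  0.047 ] [ 0.0855 -0.7474  0.2746] 0.00038360670876488943 24.4
w -0.02 near end None
w -0.01 near end None
w 0 near end -0.16449999999999998
w 0.01 near end None
w 0.02 near end None
s -0.155 (np.float64(-0.004499999999999976), np.float64(0.0020000000000000295))
s -0.15 (np.float64(-0.004999999999999977), np.float64(0.00250000000000003))
s -0.145 (np.float64(-0.0024999999999999745), np.float64(2.7755575615628914e-17))
s -0.14 None
s -0.13 None
```

move_arm(
  commands=[
    {"dp": [0.005, 0.0012, 0], "yaw": 0, "gripper": 0},
    {"dp": [0.01, 0.0023, 0], "yaw": 0, "gripper": 0},
    {"dp": [0.015, 0.0035, 0], "yaw": 0, "gripper": 0},
    {"dp": [0.019, 0.0044, 0], "yaw": 0, "gripper": 0},
    {"dp": [0.02, 0.0046, 0], "yaw": 0, "gripper": 0},
    {"dp": [0.02, 0.0046, 0], "yaw": 0, "gripper": 0},
  ],
)

```text
time_s: 25.2
ee_pos: [0.4665, -0.282, 0.046]
orientation: [[-0.974, -0.225, -0.0], [-0.225, 0.974, 0.0], [0.0, 0.0, -1.0]]
wrist_force: [0.4, 0.1, 0.6]
finger_gap: 0.0004
gripper_force: 0.0
```

move_arm(
  commands=[
    {"dp": [0.0006, 0.0001, 0], "yaw": 0, "gripper": 0},
    {"dp": [0.0012, 0.0003, 0], "yaw": 0, "gripper": 0},
    {"dp": [0.0018, 0.0004, 0], "yaw": 0, "gripper": 0},
    {"dp": [0.0024, 0.0006, 0], "yaw": 0, "gripper": 0},
    {"dp": [0.0024, 0.0006, 0], "yaw": 0, "gripper": 0},
  ],
)

```text
time_s: 25.82
ee_pos: [0.469, -0.2815, 0.0461]
orientation: [[-0.974, -0.225, 0.0], [-0.225, 0.974, 0.0], [-0.0, 0.0, -1.0]]
wrist_force: [0.2, -0.4, 0.3]
finger_gap: -0.0002
gripper_force: 0.0
```

move_arm(
  commands=[
    {"dp": [0.0004, 0.0001, 0], "yaw": 0, "gripper": 0},
    {"dp": [0.0008, 0.0002, 0], "yaw": 0, "gripper": 0},
    {"dp": [0.0012, 0.0003, 0], "yaw": 0, "gripper": 0},
    {"dp": [0.0012, 0.0003, 0], "yaw": 0, "gripper": 0},
  ],
)

```text
time_s: 26.32
ee_pos: [0.4702, -0.2812, 0.0461]
orientation: [[-0.974, -0.225, -0.0], [-0.225, 0.974, 0.0], [0.0, 0.0, -1.0]]
wrist_force: [-0.5, 0.7, 0.2]
finger_gap: -0.0001
gripper_force: 0.0
```

move_arm(
  commands=[
    {"dp": [0.0004, 0.0001, 0], "yaw": 0, "gripper": 0},
    {"dp": [0.0008, 0.0002, 0], "yaw": 0, "gripper": 0},
    {"dp": [0.0012, 0.0003, 0], "yaw": 0, "gripper": 0},
    {"dp": [0.0012, 0.0003, 0], "yaw": 0, "gripper": 0},
  ],
)

```text
time_s: 26.82
ee_pos: [0.4714, -0.2809, 0.0461]
orientation: [[-0.974, -0.225, 0.0], [-0.225, 0.974, 0.0], [-0.0, 0.0, -1.0]]
wrist_force: [-0.7, -0.5, 0.4]
finger_gap: 0.0001
gripper_force: 0.0
```

move_arm(
  commands=[
    {"dp": [0.0003, 0.0001, 0], "yaw": 0, "gripper": 0},
    {"dp": [0.0006, 0.0001, 0], "yaw": 0, "gripper": 0},
    {"dp": [0.0006, 0.0001, 0], "yaw": 0, "gripper": 0},
  ],
)

```text
time_s: 27.2
ee_pos: [0.472, -0.2808, 0.0461]
orientation: [[-0.974, -0.225, 0.0], [-0.225, 0.974, 0.0], [-0.0, 0.0, -1.0]]
wrist_force: [0.8, 0.4, -1.4]
finger_gap: -0.0
gripper_force: 0.0
```

move_arm(
  commands=[
    {"dp": [0.0003, 0.0001, 0], "yaw": 0, "gripper": 0},
    {"dp": [0.0006, 0.0001, 0], "yaw": 0, "gripper": 0},
    {"dp": [0.0006, 0.0001, 0], "yaw": 0, "gripper": 0},
  ],
)

```text
time_s: 27.58
ee_pos: [0.4723, -0.2807, 0.0461]
orientation: [[-0.974, -0.225, -0.001], [-0.225, 0.974, 0.0], [0.001, 0.0, -1.0]]
wrist_force: [0.2, 0.2, 1.1]
finger_gap: -0.0001
gripper_force: 0.6
```

move_arm(
  commands=[
    {"dp": [0.0003, 0.0001, 0], "yaw": 0, "gripper": 0},
    {"dp": [0.0006, 0.0001, 0], "yaw": 0, "gripper": 0},
    {"dp": [0.0006, 0.0001, 0], "yaw": 0, "gripper": 0},
  ],
)

```text
time_s: 27.95
ee_pos: [0.4724, -0.2806, 0.046]
orientation: [[-0.974, -0.224, -0.002], [-0.224, 0.974, -0.0], [0.002, 0.0, -1.0]]
wrist_force: [-4.2, -0.8, 2.6]
finger_gap: 0.0001
gripper_force: 2.4
```

move_arm(
  commands=[
    {"dp": [0.0003, 0.0001, 0], "yaw": 0, "gripper": 0},
    {"dp": [0.0006, 0.0001, 0], "yaw": 0, "gripper": 0},
    {"dp": [0.0006, 0.0001, 0], "yaw": 0, "gripper": 0},
  ],
)

```text
time_s: 28.32
ee_pos: [0.4724, -0.2806, 0.046]
orientation: [[-0.975, -0.224, -0.003], [-0.224, 0.975, -0.0], [0.003, 0.0, -1.0]]
wrist_force: [-6.6, -1.0, 4.9]
finger_gap: -0.0001
gripper_force: 3.3
```

move_arm(
  commands=[
    {"dp": [-0.002, -0.0005, 0], "yaw": 0, "gripper": 0},
    {"dp": [-0.008, -0.002, 0], "yaw": 0, "gripper": 0},
    {"dp": [-0.025, -0.006, 0.01], "yaw": 0, "gripper": 0},
    {"dp": [-0.04, -0.009, 0.05], "yaw": 0, "gripper": 0},
    {"dp": [-0.04, -0.009, 0.11], "yaw": 0, "gripper": 0},
    {"dp": [-0.04, -0.009, 0.15], "yaw": 0, "gripper": 0},
    {"dp": [-0.04, -0.009, 0.15], "yaw": 0, "gripper": 0},
    {"dp": [-0.04, -0.009, 0.15], "yaw": 0, "gripper": 0},
  ],
)

```text
time_s: 29.32
ee_pos: [0.4331, -0.2894, 0.1959]
orientation: [[-0.975, -0.224, -0.0], [-0.224, 0.975, 0.0], [0.0, 0.0, -1.0]]
wrist_force: [-0.5, 0.5, 0.1]
finger_gap: -0.0
gripper_force: 0.0
```

```bash
python3 chk.py
python3 - <<'E'
from h import *
o=arm.get_obs(); a=.2275; u=np.array([np.cos(a),np.sin(a),0])
C=np.array([.6396,-.2421,.063])-.080*u; print("expected",C)
for n in ("scene","top","wrist"):
    p=arm.capture(n); print(n,[(np.array(d["xyz"]).round(4).tolist(),round(d["confidence"],2)) for d in arm.spot_in("bar_center",p)][:3])
E
```

```text
[ 0.4331 -0.2894  0.1959] [-0.526   0.4897  0.1285] -3.149562935803736e-05 29.325
w -0.02 near end -0.16199999999999998
w -0.01 near end -0.16199999999999998
w 0 near end -0.16199999999999998
w 0.01 near end -0.16199999999999998
w 0.02 near end -0.16199999999999998
s -0.155 (np.float64(-0.026499999999999996), np.float64(0.02500000000000005))
s -0.15 (np.float64(-0.025499999999999995), np.float64(0.02500000000000005))
s -0.145 (np.float64(-0.025999999999999995), np.float64(0.02400000000000005))
s -0.14 (np.float64(-0.025999999999999995), np.float64(0.02450000000000005))
s -0.13 (np.float64(-0.032), np.float64(0.015000000000000041))
expected [ 0.5617 -0.2601  0.063 ]
scene [([0.3055, -0.1999, 0.0091], 0.97), ([0.5444, 0.5135, -0.0001], 0.83), ([0.5688, -0.266, 0.0602], 0.69)]
top [([0.5433, 0.5145, 0.0073], 0.95), ([0.3027, -0.1917, 0.0069], 0.75), ([0.5564, -0.258, 0.0635], 0.74)]
wrist [([0.4941, -0.2603, 0.059], 0.66), ([0.2994, -0.1885, 0.009], 0.56)]
```

Bar lies flat (its top at about z = 0.063), straight, and firm against the stop, so I'm handing in.

```bash
python3 -c "
from cell import arm
print(arm.job_done())"
```

```text
the job is handed in; nothing more can be done
None
```

The job is handed in after about 30 s of robot time: the bar is flat on the vice parallels against the work stop and released, and the arm is clear. I confirmed contact with a roughly 6 N push on the bar's near end that did not move it, though that end measured about 2 mm short of my estimated seat. The handed-in result showed no verdict.

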